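Slide the loaded slate out over the serving edge

ROBOT

A 6-joint arm with a two-finger parallel gripper is mounted at the origin on the work surface. World frame = base frame: x ahead of the robot, y to its left, z up, the work surface at z = 0. Lengths are in m, angles in rad, forces in N, time in s.
With the tool pointing down it reaches from about 0.35 to 1 m from the base axis. Payload 7.1 kg.
Tool frame: the origin (TCP) lies between the finger pads; the fingertips stand 22 mm ahead of it and the grasp point (between the pads) lies 3 mm ahead of it; z points along the fingers, y is the line along which they close (so a half turn about z gives the same grasp; the last joint's range is limited). The gripper opens to 85 mm and grips with 20 to 120 N. Pads are 22 mm wide; open, the fingers measure 114 mm over their backs; the gripper's body (76 mm by 85 mm) begins 54 mm behind the grasp point. The pads swing forward as they close: fully open they stand 13 mm farther back than shut.
Start: joints at [1.108, 0.423, 1.63, -0, 1.089, -0.019], TCP at [0.268, 0.564, 0.253] pointing down, gripper open.
Joint ranges: [-3, 3], [-0.9, 2.11], [0.09, 2.58], [-1.31, 4.45], [0.11, 2.69], [-2.54, 2.54]. Speed limits (rad/s): [2.39, 2.39, 3.01, 3.14, 3.14, 3.14].

INTERFACE

Orientations are given as a rotation vector (axis times angle).
In Python, from rig import manip gives the robot as it stands. The module is installed in compiled form; this text tells all that it offers. Calls block until the motion is done:
- manip.move_to(position, orientation): joint-space move of the TCP to a pose.
- manip.servo_line(position, orientation=None, rate=0.15): straight line of the TCP; orientation=None keeps the orientation; rate is the mean speed in m/s.
- manip.set_joints(angles): joint-space move.
- manip.command_gripper(opening, f_grip=None): finger opening in m; f_grip is the grip in N (None keeps the last); returns when the fingers have stopped.
- manip.hold(seconds).
- manip.solve_ik(position, orientation): joint angles nearest the present ones, or None.
- manip.camera(name): name is "side" or "top" or "wrist"; returns a dict with "image" (480x640x3 uint8, red, green, blue), "fx", "fy", "cx", "cy" (pixels), "cam_to_world" (4x4, takes a point from camera to world coordinates); the wrist camera has in their place "mount" (4x4, takes a point from camera to tool coordinates, whose origin is the TCP and whose axes are the flange's). Camera axes: x right, y down, z forward; pixel columns grow to the right and rows downward; lengths in m; the calibration is good to about 2 mm. A picture is of the moment at which its call begins: read the wrist's pose just before it. There is no depth.
A pose or a line that the arm cannot do raises manip.IKError and nothing moves.
- manip.sign_off(): hands the job in; it is judged then, once.
Readings, each from a call of its own:
- manip.get_time(): time.
- manip.get_joint_positions(): joint angles.
- manip.get_joint_vel(): joint speeds.
- manip.get_tau(): joint torques, N m.
- manip.get_position(): TCP position.
- manip.get_ee_rot(): TCP orientation.
- manip.get_contact_force(): force on the tool from outside, world axes, zero at the start.
- manip.get_torque(): the same for the moment, N m.
- manip.get_width(): finger opening in m.
- manip.get_grip_force(): force on a finger pad.
Only numpy, scipy, OpenCV 4.12 (cv2) and the standard library are available. Lean on these libraries where they do the work, as an engineer would, in place of code of your own. Each camera call takes 0.05 s, during which the arm holds its last target. There are 200 camera calls.

TASK

With your fingertips, push the dark slate board away from you across the wooden riser, toward the riser's far long edge, until the brass line across the slate lies right over that edge and parallel to it, so that a waiter can get fingers under the overhang. Only slide it: never lift or tip the slate, and let the small white bowl ride along on it, upright and untouched. Leave the glass beaker and the terracotta bowl where they stand, and finish with the hand clear of everything.

Things in the scene. Friction and masses are not known exactly. Their poses are not given: they have to be found in the camera images.
- riser: fixed low wooden stand on the counter, 270 (x) x 540 (y) x 50 mm high, flat top without rim, always 50 mm above the counter (z = 0). Origin: centre of its underside; x points to its far long edge (the serving edge, away from the robot), z up.
- serving_edge (a point): middle of the riser's far long top edge, at riser x = +135, y = 0, z = 50 mm; the edge runs along the riser's y.
- slate: thin dark slate board lying loose on the riser, 150 (x) x 190 (y) x 10 mm thick, about 0.55 to 0.75 kg, square edges. Origin: centre of its underside; x points to its far edge, z up. It slides with dry friction (about 3 to 10 N to push) and stops when the push stops.
- slate_line (a point): middle of the 5 mm wide inlaid brass line, on the slate's upper face at slate x = +35 mm, i.e. 40 mm behind the slate's far edge and 110 mm from its near edge; the line runs the full width along the slate's y.
- bowl: small white bowl standing loose on the slate, 66 mm across the rim, 38 mm high, about 110 g; it rides along when the slate moves smoothly. It stands behind the brass line. Origin: centre of its underside.
- sauce_bowl: terracotta bowl standing loose on the riser beside the slate, 76 mm across, 45 mm high. Bystander. Origin: centre of its underside.
- beaker: glass beaker with kitchen tools standing loose on the riser on the slate's other side, 68 mm across, 122 mm high over the tools. Bystander. Origin: centre of its underside.
Not all that is in view belongs to the job. Of the things like the slate, leave any that is purple or turquoise; of the rest the larger one is meant.

How it is judged:
By the outcome, as a careful person would: the job done as asked, in the order asked, and still so for the second after the job is handed in, with the robot touching nothing.
It also fails if it takes over 37 s, if anything falls off the work surface, if the arm or the gripper's body presses on something with over 40 N, if the wrist force passes 120 N, or if a joint passes its speed limit or range.

## Working session

There is one attempt and no reset: what is moved stays moved. The work goes in short steps, each a Python script; the robot and the scene stay as the last script left them, time stands still between calls to the robot, and variables do not carry over. Pictures are saved under pics/ and viewed, at most 10 in all, crops included, and the job is handed in when it is done.

```bash
mkdir -p pics; python3 - <<'E'
from rig import manip as m
import cv2,numpy as np,pickle
d={}
for n in("top","side"):
    c=m.camera(n);d[n]=c;cv2.imwrite(f"pics/{n}0.png",c["image"][:,:,::-1]);print(n,c["fx"],c["cx"],c["cy"],np.round(c["cam_to_world"],3).tolist())
pickle.dump(d,open("c0.pkl","wb"));print(m.get_time(),m.get_ee_rot())
E
```

```text
top 479.02538881511555 313.8846497721049 246.4545607685338 [[-0.025, -0.973, 0.229, 0.51], [-1.0, 0.025, -0.002, 0.001], [-0.004, -0.229, -0.974, 0.829], [0.0, 0.0, 0.0, 1.0]]
side 583.38785334794 323.20836206285566 249.69453755176357 [[0.87, -0.316, 0.379, 0.288], [-0.493, -0.565, 0.661, -0.689], [0.005, -0.762, -0.647, 0.756], [0.0, 0.0, 0.0, 1.0]]
0.1 [-6.91405241e-01 -3.06425826e+00  2.14199531e-03]
```

View pics/top0.png

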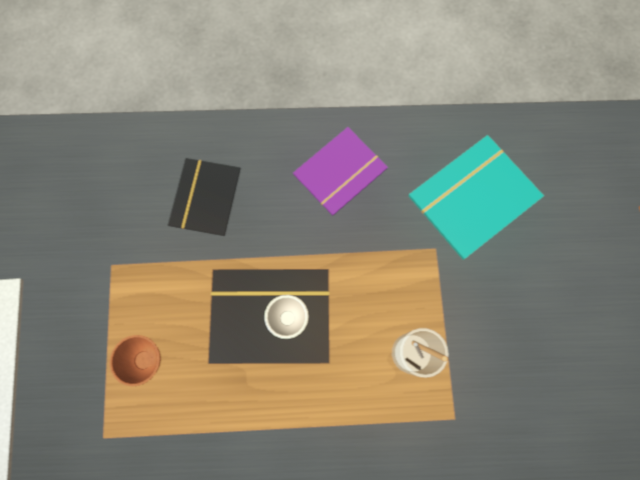

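View pics/side0.png

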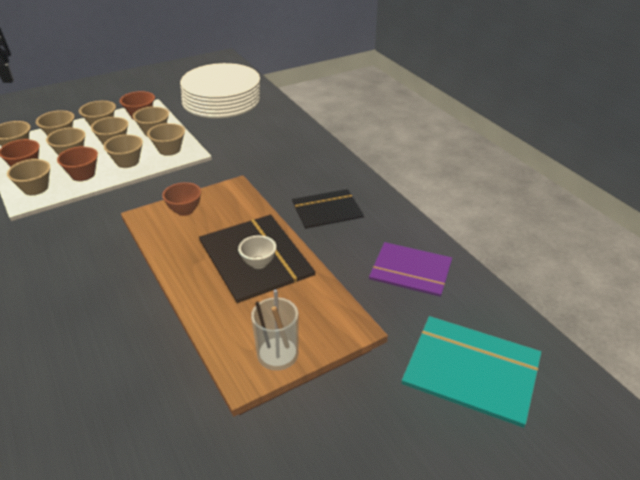

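The top view shows the target slate on the riser: corners at about (212,269), (329,269), (329,363) and (208,363), with the brass line at row 293. The riser's far edge runs (110,265)–(436,249), so it is tilted relative to the slate. The side view confirms the bowl is behind the line, with the terracotta bowl and beaker well off to either side.

```bash
cat >h.py <<'E'
import cv2,numpy as np
def ray(c,px,z):
    px=np.atleast_2d(px).astype(float);T=c["cam_to_world"]
    d=np.c_[(px[:,0]-c["cx"])/c["fx"],(px[:,1]-c["cy"])/c["fy"],np.ones(len(px))]@T[:3,:3].T
    o=T[:3,3];return (o+d*((z-o[2])/d[:,2])[:,None])[:,:2]
def fit(P):  # x = a + b*y, robust
    P=np.array(P);k=np.ones(len(P),bool)
    for _ in range(4):
        b,a=np.polyfit(P[k,1],P[k,0],1);r=P[:,0]-a-b*P[:,1];k=abs(r)<max(2*r[k].std(),2e-4)
    return a,b,r[k].std()
def masks(c):
    hsv=cv2.cvtColor(c["image"],cv2.COLOR_RGB2HSV)
    return hsv,cv2.inRange(hsv,(8,70,90),(28,255,255)),cv2.inRange(hsv,(0,0,0),(180,255,60))
def big(m):
    n,l,s,_=cv2.connectedComponentsWithStats(m);return l==1+s[1:,4].argmax()
def top(c):
    hsv,wood,dark=masks(c)
    w=big(wood);cols=range(125,425)
    edge=fit(ray(c,[(u,np.argmax(w[:,u])-.5) for u in cols],.05))
    return edge
E
python3 - <<'E'
import pickle,numpy as np,cv2
from h import *
c=pickle.load(open("c0.pkl","rb"))["top"];I=c["image"];hsv,wood,dark=masks(c)
print(hsv[340,230],hsv[280,230],hsv[293,230],hsv[340,180],hsv[450,200])
print("edge",top(c))
g=I.astype(int)
# brass: subpixel centroid of brightness in rows 287..299 per column
P=[]
for u in range(216,326):
    col=g[286:301,u,0]-np.median(g[275:285,u,0]);col=col.clip(0);P.append((u,286+(col*np.arange(15)).sum()/col.sum()))
L=fit(ray(c,P,.06));print("line",L,P[0],P[-1])
s=(g.max(2)<75)[262:370,190:350].astype(np.uint8);s=big(s)
rows=np.array([[r+262,190+np.argmax(s[r]),190+159-np.argmax(s[r][::-1])] for r in range(15,95)])
Lf=ray(c,np.c_[rows[:,1]-.5,rows[:,0]],.06);Rt=ray(c,np.c_[rows[:,2]+.5,rows[:,0]],.06)
print("left",Lf[[0,-1]],"right",Rt[[0,-1]])
cols=range(216,326);N=[(u,262+107-np.argmax(s[::-1,u-190])+.5) for u in cols];F=[(u,262+np.argmax(s[:,u-190])-.5) for u in cols]
print("near z.06",fit(ray(c,N,.06)),"z.05",fit(ray(c,N,.05)),"far",fit(ray(c,F,.06)))
def circ(x0,x1,y0,y1,f,z):
    m=big(f(hsv[y0:y1,x0:x1]).astype(np.uint8));ct=cv2.findContours(m.astype(np.uint8),0,2)[0];ct=max(ct,key=cv2.contourArea);(x,y),r=cv2.minEnclosingCircle(ct);return ray(c,(x+x0,y+y0),z),r
print("bowl rim",circ(255,320,296,345,lambda h:(h[...,2]>110)&(h[...,1]<90),.098))
print("sauce",ray(c,(135,360),.045+.05),"beaker",ray(c,(423,353),.14),"riser corners",ray(c,[(110,265),(436,249),(454,419),(103,438)],.05))
E
```

```text
[17 23 76] [15 35 72] [ 23 135 218] [ 17 136 201] [ 72  12 105]
edge (np.float64(0.6802563041402209), np.float64(-0.026004406806386708), np.float64(0.0004916987895678865))
line (np.float64(0.6117269023532248), np.float64(0.034283278728291046), np.float64(0.0017468299336769356)) (216, np.float64(293.2161234991424)) (325, np.float64(292.9129692832764))
left [[0.64392028 0.16453362]
 [0.51955334 0.19927239]] right [[ 0.64103749  0.05236836]
 [ 0.51328687 -0.05116682]]
near z.06 (np.float64(0.4950538007920166), np.float64(1.0417435923212803), np.float64(0.025352219772342942)) z.05 (np.float64(0.4948763903851127), np.float64(1.0417435923212797), np.float64(0.025681990844590257)) far (np.float64(0.6629499283758404), np.float64(-0.08266873427199803), np.float64(0.004108845355869267))
bowl rim (array([[0.57419484, 0.04514422]]), 22.872987747192383)
sauce [[0.51533586 0.27148386]] beaker [[ 0.51448401 -0.14887946]] riser corners [[ 0.67022578  0.33880955]
 [ 0.683382   -0.20317303]
 [ 0.41492081 -0.2085097 ]
 [ 0.40059497  0.33002558]]
```

```bash
cat >>h.py <<'E'
def line(c,r0,r1,u0,u1):  # brass line: centroid of yellowness R-B per column
    g=c["image"].astype(float);y=(g[...,0]-g[...,2]-25).clip(0)[r0:r1,u0:u1]
    P=[(u0+i,r0+(y[:,i]*np.arange(r1-r0)).sum()/y[:,i].sum()) for i in range(u1-u0) if y[:,i].sum()>80]
    return fit(ray(c,P,.06)),P
E
python3 - <<'E'
import pickle,numpy as np,cv2
from h import *
c=pickle.load(open("c0.pkl","rb"))["top"];g=c["image"].astype(int)
L,P=line(c,288,298,216,325);print("line",L,P[0],P[-1])
s=(g.max(2)<100)[262:375,190:350].astype(np.uint8);s=big(s)
rows=np.array([[r+262,190+np.argmax(s[r]),190+159-np.argmax(s[r][::-1])] for r in range(40,95)])
Lf=ray(c,np.c_[rows[:,1]-.5,rows[:,0]],.06);Rt=ray(c,np.c_[rows[:,2]+.5,rows[:,0]],.06)
for q in(Lf,Rt):print("side y=a+b x",fit(q[:,::-1]))
cols=range(216,326);N=[(u,374-np.argmax(s[::-1,u-190])+.5) for u in cols];F=[(u,262+np.argmax(s[:,u-190])-.5) for u in cols]
print("near z.06",fit(ray(c,N,.06)),"z.05",fit(ray(c,N,.05)),"far",fit(ray(c,F,.06)))
from rig import manip as m
from scipy.spatial.transform import Rotation as R
print(R.from_rotvec(m.get_ee_rot()).as_matrix().round(2))
mt=m.camera("wrist");print(mt["mount"].round(3).tolist(),mt["fx"],mt["cx"],mt["cy"])
E
```

```text
line (np.float64(0.6137582505888899), np.float64(0.023341843469438642), np.float64(5.9243351476877396e-05)) (216, np.float64(293.14285714285717)) (324, np.float64(292.88461538461536))
side y=a+b x (np.float64(0.17986999508124632), np.float64(-0.021851167075856145), np.float64(0.0004352824349955403))
side y=a+b x (np.float64(-0.0005771672833986795), np.float64(-0.03149798272490886), np.float64(2.619185107691806e-18))
near z.06 (np.float64(0.5046804454171395), np.float64(0.024968240005738523), np.float64(4.399529436650603e-17)) z.05 (np.float64(0.5046094108188994), np.float64(0.024968240005737025), np.float64(4.992428228869645e-17)) far (np.float64(0.6095415471104743), np.float64(0.025537567437313873), np.float64(1.9501343018251933e-16))
[[-0.9   0.43 -0.  ]
 [ 0.43  0.9  -0.  ]
 [-0.   -0.   -1.  ]]
[[-0.0, -0.945, -0.328, 0.084], [1.0, -0.0, -0.0, 0.001], [0.0, -0.328, 0.945, -0.121], [0.0, 0.0, 0.0, 1.0]] 398.87785730210953 324.0310019209156 239.34740960314863
```

```bash
cat >>h.py <<'E'
from scipy.spatial.transform import Rotation as R
def rot(psi,s=1):
    x=np.array([np.cos(psi),np.sin(psi),0])*s;z=np.array([0,0,-1.]);return R.from_matrix(np.c_[x,np.cross(z,x),z]).as_rotvec()
E
python3 - <<'E'
from rig import manip as m
from h import *
for s in(1,-1):print(s,m.solve_ik([.45,.072,.15],rot(.025,s)),m.solve_ik([.56,.074,.07],rot(.025,s)))
s=1 if m.solve_ik([.45,.072,.15],rot(.025,1)) is not None else -1
q=rot(.025,s)
m.move_to([.452,.072,.14],q);m.servo_line([.452,.072,.09],rate=.08)
m.hold(.2);f0=m.get_contact_force();print(s,f0,m.get_time())
z=.09
while z>.05:
    z-=.0015;m.servo_line([.452,.072,z],rate=.02);f=m.get_contact_force()-f0
    if f[2]>1.5:break
print(z,m.get_position(),f)
m.servo_line([.452,.072,z+.004],rate=.02);print(m.get_contact_force(),m.get_position(),m.get_time(),m.get_width())
for n in("wrist","side"):cv2.imwrite(f"pics/{n}1.png",m.camera(n)["image"][:,:,::-1])
E
```

```text
1 [ 1.32539975e-01  3.44983021e-01  2.06776029e+00 -1.33226763e-15
  7.28849346e-01  1.67833630e+00] [ 1.10313246e-01  6.06158088e-01  1.85708528e+00 -1.33226763e-15
  6.78349289e-01  1.65610957e+00]
-1 [ 1.32539975e-01  3.44983021e-01  2.06776029e+00 -4.44089210e-16
  7.28849346e-01 -1.46325635e+00] [ 1.10313246e-01  6.06158088e-01  1.85708528e+00 -4.44089210e-16
  6.78349289e-01 -1.48548308e+00]
1 [-0.95912209  0.40646919  0.06424337] 3.0667
0.05849999999999997 [0.45217045 0.07201101 0.05884594] [0.3953396  0.13964528 6.55806534]
[ 0.17491288 -0.0525729   0.08263812] [0.45207869 0.07200173 0.06260155] 8.6667 0.0850855273893636
```

View pics/wrist1.png

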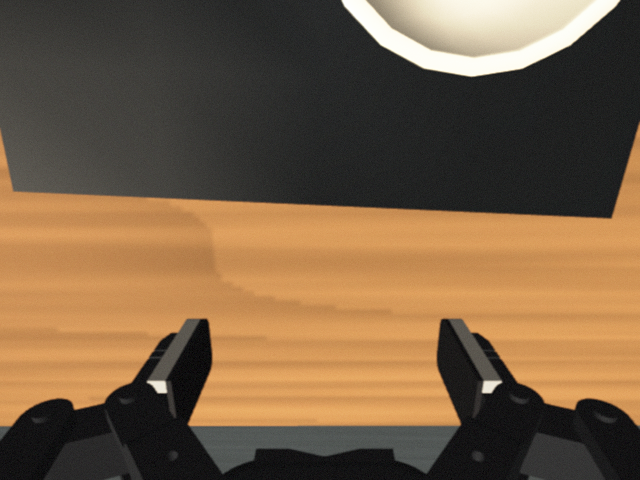

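View pics/side1.png

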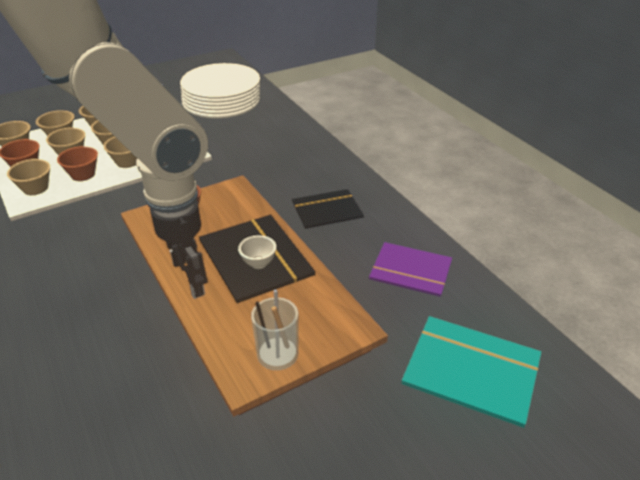

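The wrist view shows both open fingertips (rows ~320–385) behind the slate's near edge ((14,191)–(612,217)), roughly centred on it. The side view shows the hand clear of both bystanders. Contact gave the open fingertip height; the tips are now about 4 mm above the riser.

```bash
python3 - <<'E'
from rig import manip as m
from h import *
z=.0622
def go(x,r):m.servo_line([x,.075+.026*(x-.5),z],rate=r);f=m.get_contact_force();print(x,m.get_position().round(4),f.round(1),round(m.get_time(),2))
go(.488,.04);go(.510,.025);go(.543,.03)
c=m.camera("top");cv2.imwrite("pics/top2.png",c["image"][:,:,::-1]);import pickle;pickle.dump(c,open("c2.pkl","wb"))
E
```

```text
0.488 [0.4876 0.0746 0.0621] [0.4 0.8 0.4] 9.82
0.51 [0.508  0.075  0.0618] [-5.6 -0.5  2.8] 10.85
0.543 [0.5408 0.0759 0.0617] [-7.   0.4  3.3] 12.1
```

View pics/top2.png

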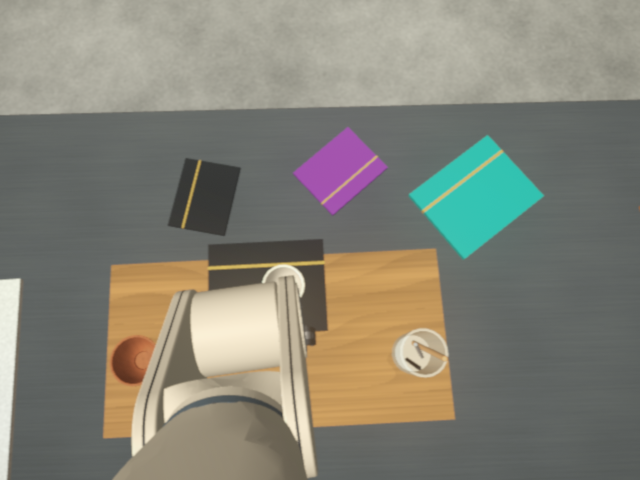

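The line is visible at row ~267 (left) to 263 (right), with the bowl still behind it. The bystanders have not moved. I'll measure the offset, then do the remaining push.

```bash
cat >>h.py <<'E'
def gap(c,r0,r1):
    g=c["image"].astype(float);_,w,_=masks(c);w=big(w)
    cols=list(range(120,195))+list(range(345,425))
    e=fit(ray(c,[(u,np.argmax(w[:,u])-.5) for u in cols],.05))
    P=[]
    for u in list(range(214,262))+list(range(306,320)):
        y=(g[r0:r1,u,0]-g[r0:r1,u,2]-35).clip(0)
        if y.sum()>60:P.append((u,r0+(y*np.arange(r1-r0)).sum()/y.sum()))
    l=fit(ray(c,P,.06));return e,l,[e[0]+e[1]*y-l[0]-l[1]*y for y in(-.02,.075,.17)]
E
python3 - <<'E'
import pickle
from h import *
print(gap(pickle.load(open("c2.pkl","rb")),258,273))
E
```

```text
((np.float64(0.6802658905612792), np.float64(-0.02595509352095049), np.float64(0.000489490344865077)), (np.float64(0.6637831031381771), np.float64(-0.024691849842463212), np.float64(8.604668114564519e-05)), [np.float64(0.016508052296671825), np.float64(0.01638804414721549), np.float64(0.016268035997759264)])
```

```bash
python3 - <<'E'
from rig import manip as m
from h import *
z=.0622
def go(x,r):m.servo_line([x,.075+.026*(x-.5),z],rate=r);m.hold(.2);f=m.get_contact_force();print(x,m.get_position().round(4),f.round(1),round(m.get_time(),2))
go(.557,.02)
c=m.camera("top");e,l,g=gap(c,245,262);print(e,l,np.round(g,4))
cv2.imwrite("pics/top3.png",cv2.resize(c["image"][225:345,180:340,::-1],None,fx=4,fy=4))
E
```

```text
0.557 [0.555  0.0763 0.0617] [-5.9  0.8  2.7] 13.2
(np.float64(0.6802796040719478), np.float64(-0.026060241658896345), np.float64(0.0004930080614070976)) (np.float64(0.6779594792444451), np.float64(-0.024682585838668888), np.float64(7.788023303593096e-05)) [0.0023 0.0022 0.0021]
```

View pics/top3.png

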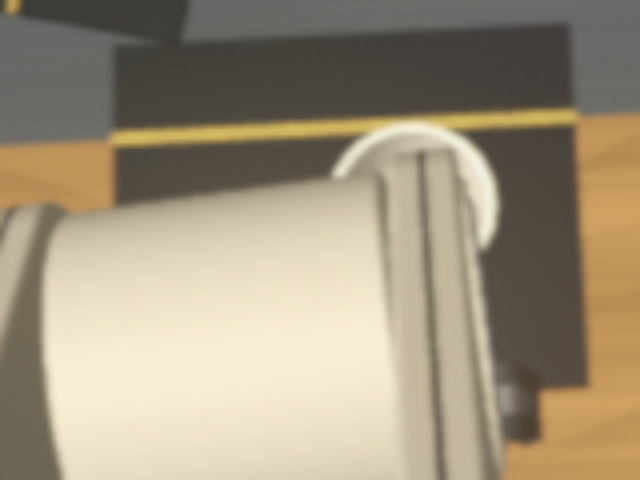

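The close-up shows the line at rows ~138→117 (crop) parallel to the edge stubs on both sides, with the bowl upright. About 2 mm remains.

```bash
cat >>h.py <<'E'
def subedge(c):
    g=c["image"].astype(float);g=g[...,0]-g[...,2];_,w,_=masks(c);w=big(w);P=[]
    for u in list(range(120,195))+list(range(345,425)):
        r=int(np.argmax(w[:,u]));h=(g[r-8:r-3,u].mean()+g[r+4:r+9,u].mean())/2
        k=next(i for i in range(r-4,r+5) if g[i+1,u]>h);P.append((u,k+(h-g[k,u])/(g[k+1,u]-g[k,u])))
    return fit(ray(c,P,.05))
E
python3 - <<'E'
from rig import manip as m
from h import *
z=.0622
def G(c):
    e=subedge(c);_,l,g=gap(c,242,260);s=[e[0]+e[1]*y-l[0]-l[1]*y for y in(-.02,.075,.17)];print(np.round(e,4),np.round(g,4),np.round(s,4));return s[1]
d=G(m.camera("top"));x=.557+min(d,.003)
m.servo_line([x,.075+.026*(x-.5),z],rate=.01);m.hold(.2);print(m.get_position().round(4));G(m.camera("top"))
b=x-.06
m.servo_line([b,.075+.026*(b-.5),z],rate=.06);m.servo_line([b,.073,.2],rate=.12);m.move_to([.35,.2,.3],rot(.025));m.hold(.3)
c=m.camera("top");G(c);print(m.get_contact_force().round(1),m.get_time())
cv2.imwrite("pics/top4.png",c["image"][:,:,::-1]);cv2.imwrite("pics/side4.png",m.camera("side")["image"][:,:,::-1])
E
```

```text
[ 6.799e-01 -2.600e-02  1.000e-04] [0.0025 0.0021 0.0016] [0.0021 0.0017 0.0012]
[0.5564 0.0763 0.0617]
[ 6.799e-01 -2.600e-02  1.000e-04] [0.001  0.0009 0.0007] [0.0006 0.0005 0.0003]
[ 6.799e-01 -2.600e-02  1.000e-04] [0.001  0.0008 0.0007] [0.0006 0.0005 0.0003]
[-0.4  0.6  0.4] 17.55
```

View pics/top4.png

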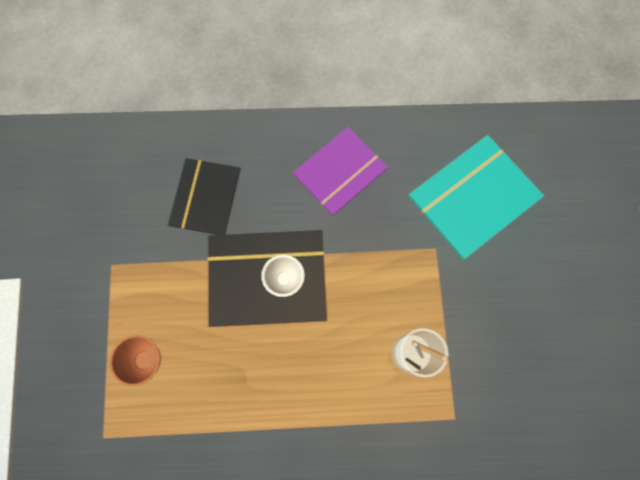

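View pics/side4.png

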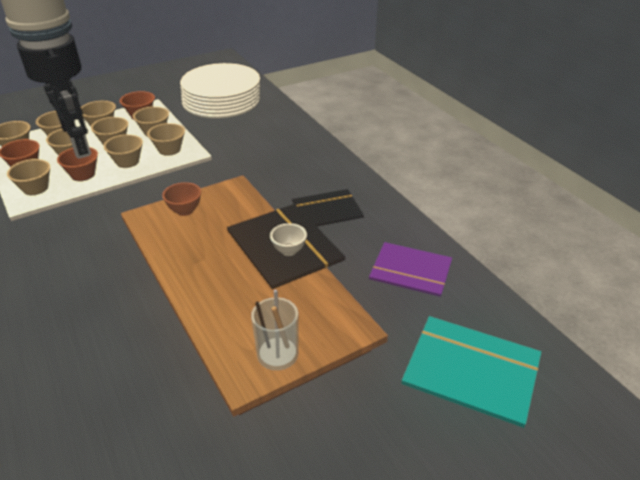

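The brass line lies over the edge (~0.5 mm off, parallel), the bowl is upright on the slate, the bystanders are unmoved, and the hand is high and clear.

```bash
python3 -c "
from rig import manip as m
print(m.sign_off(),m.get_time())"
```

```text
the job is handed in; nothing more can be done
the job is handed in; nothing more can be done
```

The job is handed in: the slate's brass line measured within about 1 mm of the riser's far edge and parallel to it, the white bowl rode along upright, the beaker and terracotta bowl look unmoved, and the hand was clear at about 17.6 s.

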